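# Slide the nozzle home and flip the loupe over it

## Robot

A 6-joint arm with a two-finger parallel gripper is mounted at the origin on a cart in front of the work surface, level with it; the furniture and walls round the work are solid. World frame = base frame: x ahead of the robot, y to its left, z up, the work surface at z = 0. Lengths are in mm, angles in rad, forces in N, time in s.
With the tool pointing down it reaches from about 350 to 850 mm from the base axis. Payload 8.1 kg.
Tool frame: the origin (TCP) lies on the mounting face of the last link; the fingertips stand 186 mm ahead of it and the grasp point (between the pads) lies 167 mm ahead of it; z points along the fingers, x is the direction in which the jaws open and shut, and the axes are right-handed (so a half turn about z gives the same grasp; the last joint's range is limited). The gripper opens to 93 mm and grips with 3 to 60 N. Pads are 15 mm wide; open, the fingers measure 128 mm over their backs; the gripper's body (75 mm by 188 mm) begins 65 mm behind the grasp point.
Start: joints at [1.146, 0.13, 1.488, -0, 1.523, -0.085], TCP at [199.958, 565.706, 404.735] pointing down, gripper open.
Joint ranges: [-2.96, 2.96], [-0.89, 2.26], [0.02, 2.5], [-1.34, 4.48], [0, 2.73], [-2.66, 2.66]. Speed limits (rad/s): [2.39, 2.39, 2.79, 3.14, 3.14, 3.14].

## Interface

Orientations are given as a 3x3 rotation matrix whose columns are the frame's x, y, z axes.
In Python, from rig import arm, snapshot, trace gives the robot as it stands. Calls block until the motion is done:
- arm.goto(position, orientation): joint-space move of the TCP to a pose.
- arm.servo_line(position, orientation=None, vel=150, max_force=None): straight line of the TCP; orientation=None keeps the orientation; vel is the mean speed in mm/s. With max_force (N) it stops when the force on the tool has changed by that much, and returns True; else False.
- arm.move_j(angles): joint-space move.
- arm.move_gripper(opening, strength=None): opening from 0.0 (shut) to 1.0 (fully open); strength is the grip in N (None keeps the last); returns when the fingers have stopped.
- arm.wait(seconds).
- arm.ik(position, orientation): joint angles nearest the present ones, or None.
- snapshot(name): name is "side" or "top" or "wrist"; returns a dict with "image" (480x640x3 uint8, blue, green, red), "range_z" (480x640 float32, mm along the optical axis (not along the pixel's ray), 0 where there is no reading), "intrinsics" (3x3 intrinsics, pixels), "origin" and "rotation" of the camera in the world; the wrist camera has in their place "T_tool_cam" (4x4, takes a point from camera to tool coordinates, whose origin is the TCP and whose axes are the tool frame's). Camera axes: x right, y up, looking along -z (the intrinsics and any distortion apply to the point x, -y, -z); pixel columns grow to the right and rows downward; lengths in mm; the calibration is good to about 2 mm. A picture is of the moment at which its call begins: read the wrist's pose just before it.
A pose or a line that the arm cannot do raises arm.PlanningError and nothing moves.
- arm.finish_job(): hands the job in, once; it reports no verdict.
Trained networks look in a picture, given as the dict that the camera call returned (one of the last four; its "shot" number tells which), for a name from the list of things; names that differ only in an ending like _2 or _b are one class to them, and where a whole thing is asked for, a point or a joint stands for the part that bears it (a point fixed in the world has none). Each returns a list of dicts, best first, with "score" (0 to 1); they miss things now and then, are a little off and sometimes report something else, mostly with a low value. They report only what shows in the picture. A call takes as long as a camera call.
- trace(picture, query): "region" (480x640 bool, what is visible of it) and "centre" ([column, row] in pixels, amid what is visible of it).
Readings, each from a call of its own:
- arm.get_time(): time.
- arm.get_joints(): joint angles.
- arm.get_joint_velocities(): joint speeds.
- arm.get_joint_efforts(): joint torques, N m.
- arm.get_eef_pos(): TCP position.
- arm.get_tcp_rot(): TCP orientation.
- arm.get_wrist_force(): force on the tool from outside, world axes, zero at the start.
- arm.get_torque(): the same for the moment, N m.
- arm.get_gripper_width(): opening from 0.0 (shut) to 1.0 (fully open).
Only numpy, scipy, OpenCV 4.12 (cv2) and the standard library are available. Lean on these libraries where they do the work, as an engineer would, in place of code of your own. Each camera call takes 0.05 s, during which the arm holds its last target. There are 200 camera calls.

## Task

Get the clamped nozzle ready for inspection: first push the stage fully home against its end stop, then, pushing at the orange finger tab, tip the upright loupe towards the front until it snaps over, and let its own spring carry it down over the nozzle. The stand is a delicate instrument, so push lightly (never with more than 10 N) and with closed fingers, do not press the loupe down by hand after it has snapped, and leave the loose nozzles and the nut beside the stand where they are.

Things in the scene. Friction and masses are not known exactly. Their poses are not given: they have to be found in the camera images.
- stand: Grey inspection stand fixed to the bench; origin on the bench surface on the stage's centre line. Sizes in mm. Axes: +x front (push plate) to rear, +y left, +z up. Base plate 12 thick, x -120 to 95, y -55 to 95; end stop at x 78 to 88, up to z 30. No part of the stand or loupe may be pushed or squeezed with more than 10 N.
- post_top (a point): Top centre of the fixed steel post, 14 diameter, 190 above the bench, at x 50, y 70 of the stand. A black carrier (26 x 26 x 18) is clamped somewhere on the post and holds the loupe's hinge pin (8 diameter, along the stand's y, at x 50).
- hinge_foot (a point): Point on the bench plumb below the hinge, at x 50, y 0 of the stand. THE HINGE HEIGHT IS NOT MEASURED: its axis lies anywhere from 88 to 174 above this point and must be felt or seen. Parked, the loupe stands upright above this point, the top edge of its tab 82 above the hinge axis. Pressed from above, the tab is cushioned: it sinks by about 1 mm per N, at most 6.
- stage (a joint): Travel of the aluminium stage along the stand's +x, in m: 0 fully out, 0.070 fully home, where it meets a hard end stop. Slides with about 2.5 N friction, stays where left. Carries a clamped steel nozzle (18 diameter, top 81 above the bench) that is under the lens when home.
- push_face (a point): Centre of the front face of the black upright push pad at the stage's front (46 wide along y, 6 thick, from 17 to 63 above the bench); this point is 40 above the bench and moves with the stage. Push here along the stand's +x. The pad is sprung: it sinks towards the stage by about 1 mm per N after the first 1 N, at most 8. The clamped nozzle stands 60 behind this face.
- loupe (a joint): Loupe angle, rad: 0 upright, 1.57 level, tipped to the stand's -x. Ring frame 60 across, 8 thick, centre 40 from the hinge; orange tab 26 wide, 6 thick, 66 to 82 from the hinge. Over-centre spring: 0.56 N m at both stops, falling to zero at the snap point, about 0.77; beyond, it flips by itself. At the tab it takes 8 N at first; lower down, on a shorter lever, over 10 N.
- nozzle_2: Loose steel nozzle standing tip up on the bench left of the stand, 18 diameter, 54 tall, origin at the centre of its underside. Bystander.
- nozzle_3: Loose steel nozzle standing tip up on the bench right of the stand, 18 diameter, 54 tall, origin at the centre of its underside. Bystander.
- union_nut_1: Loose silver union nut on the bench right of the stand, 24 x 27 x 20, origin at the centre of its underside. Bystander.

How it is judged (in metres and radians):
On the way, in this order (a step that is already met when the one before it is completed fails the run):
1. the stage is pushed fully home while the loupe is still parked (value of joint stage above 0.0685 m and value of joint loupe below 0.3 rad), for 0.1 s.
2. the loupe has sprung over to its working stop (value of joint loupe above 1.45 rad), for 0.2 s.
At the end, for the whole second after the job is handed in: the stage is home within 1.5 mm, the loupe lies at its working stop (over 1.45 rad), and the two loose nozzles and the nut are within 15 mm of where they stood (value of joint stage above 0.0685 m and value of joint loupe above 1.45 rad and distance of each of nozzle_2, nozzle_3, union_nut_1 from where it was at the start of the episode below 0.015 m); the robot touches nothing.
It fails at once if the robot pushes on the stand or its parts with more than 10 N (contact force between any of the fingers, the arm and stand above 10 N).
It fails at once if the robot presses on the loupe after it has snapped over (more than 2 N beyond 1.2 rad) (value of joint loupe above 1.2 rad and contact force between any of the fingers, the arm and stand above 2 N).
It fails at once if a loose nozzle or the nut is moved more than 15 mm (distance of any of nozzle_2, nozzle_3, union_nut_1 from where it was at the start of the episode above 0.015 m).
It also fails if it takes over 61 s, if anything falls off the work surface, if the arm or the gripper's body presses on something with over 40 N, if the wrist force passes 120 N, or if a joint passes its speed limit or range.

## Working session

There is one attempt and no reset: what is moved stays moved. The work goes in short steps, each a Python script; the robot and the scene stay as the last script left them, time stands still between calls to the robot, and variables do not carry over. Pictures are saved under pics/ and viewed, about 8 in all and at most 12, crops included, and the job is handed in when it is done.

```bash
ls; mkdir -p pics
cat > h.py <<'E'
import numpy as np, cv2
from rig import arm, snapshot, trace
def cloud(s):
    K=s["intrinsics"];z=s["range_z"];v,u=np.mgrid[0:480,0:640]
    P=np.stack([(u-K[0,2])/K[0,0]*z,-(v-K[1,2])/K[1,1]*z,-z],-1)
    W=P@np.array(s["rotation"]).T+np.array(s["origin"])
    W[z<=0]=np.nan
    return W
E
python3 - <<'E'
from h import *
print(arm.get_time())
for n in("side","top"):
    s=snapshot(n);cv2.imwrite(f"pics/{n}0.png",s["image"])
    np.savez(f"{n}0.npz",**{k:s[k] for k in("image","range_z","intrinsics","origin","rotation")})
    W=cloud(s);print(n,s["origin"],s["rotation"],s["intrinsics"])
    for q in("stand","stage","push_face","loupe","nozzle_2","union_nut_1"):
        for r in trace(s,q)[:3]:
            p=W[r["region"]];p=p[~np.isnan(p[:,0])]
            print(q,round(r["score"],2),np.round(r["centre"]),r["region"].sum(),np.round(np.median(p,0)) if len(p) else None,np.round(np.percentile(p,[3,97],axis=0)).tolist() if len(p) else None)
print(arm.get_time())
E
```

```text
pics
0.0
side [ 523.4334359  -691.33155996  517.34067508] [[ 0.99969789 -0.02064126 -0.01334413]
 [-0.00271637  0.44679956 -0.89462997]
 [ 0.02442844  0.89439594  0.4466085 ]] [[532.54836729   0.         321.5559624 ]
 [  0.         532.54836729 243.63206156]
 [  0.           0.           1.        ]]
stage 0.77 [301. 322.] 1756 [503.   0.  27.] [[449.0, -28.0, 20.0], [559.0, 34.0, 65.0]]
push_face 0.6 [263. 320.] 197 [454. -22.  46.] [[445.0, -30.0, 22.0], [459.0, 8.0, 63.0]]
push_face 0.53 [283. 281.] 187 [470. 144.  19.] [[462.0, 140.0, 1.0], [477.0, 150.0, 47.0]]
loupe 0.6 [369. 252.] 682 [607.  28. 144.] [[599.0, 6.0, -0.0], [625.0, 274.0, 184.0]]
nozzle_2 0.67 [386. 368.] 236 [627. -88.  19.] [[621.0, -92.0, 4.0], [634.0, -83.0, 45.0]]
nozzle_2 0.47 [282. 282.] 191 [470. 144.  19.] [[462.0, 140.0, 1.0], [477.0, 151.0, 48.0]]
union_nut_1 0.79 [321. 379.] 265 [ 539. -109.   16.] [[530.0, -115.0, 3.0], [549.0, -93.0, 21.0]]
top [ 497.97121492   45.31840366 1083.21408531] [[-0.02120415  0.99803006 -0.05904559]
 [-0.99974772 -0.02160418 -0.00614485]
 [-0.00740837  0.0589004   0.99823637]] [[566.91257314   0.         314.979604  ]
 [  0.         566.91257314 231.30319538]
 [  0.           0.           1.        ]]
stand 0.6 [319. 243.] 9017 [541.  39.  13.] [[441.0, -39.0, 7.0], [641.0, 116.0, 138.0]]
stage 0.73 [337. 259.] 1552 [506.   9.  27.] [[451.0, -19.0, 22.0], [560.0, 37.0, 64.0]]
push_face 0.47 [345. 288.] 109 [451.  -2.  61.] [[442.0, -23.0, 10.0], [457.0, 15.0, 65.0]]
loupe 0.67 [324. 202.] 304 [606.  35. 156.] [[599.0, 10.0, 104.0], [614.0, 60.0, 186.0]]
nozzle_2 0.56 [385. 195.] 72 [626. -79.  23.] [[620.0, -87.0, 14.0], [634.0, -74.0, 52.0]]
union_nut_1 0.68 [397. 243.] 133 [ 539. -101.   19.] [[528.0, -113.0, -1.0], [551.0, -88.0, 24.0]]
union_nut_1 0.3 [322. 242.] 9085 [541.  39.  13.] [[440.0, -40.0, 7.0], [641.0, 116.0, 137.0]]
0.7
```

Run:
```python
from h import *
t=np.load("top0.npz");s=np.load("side0.npz")
A=cv2.resize(s["image"][200:420,200:460],None,fx=3,fy=3,interpolation=cv2.INTER_CUBIC)
cv2.imwrite("pics/sidec.png",A[:600])
A=cv2.resize(t["image"][130:330,230:430],None,fx=3,fy=3,interpolation=cv2.INTER_CUBIC)
cv2.imwrite("pics/topc.png",A)
W=cloud(t)
# base plate: level z 8..16 around stand
m=(W[...,2]>7)&(W[...,2]<17)&(abs(W[...,0]-540)<150)&(abs(W[...,1]-30)<120)
m=cv2.morphologyEx(m.astype(np.uint8),cv2.MORPH_OPEN,np.ones((3,3)))
p=W[m>0][:,:2].astype(np.float32)
r=cv2.minAreaRect(p);print("plate",r,cv2.boxPoints(r))
for D,n in((t,"top"),(s,"side")):
    W=cloud(D);im=D["image"].astype(int)
    o=(im[...,2]>150)&(im[...,0]<90)&(im[...,1]<170)&(im[...,2]-im[...,1]>50)
    o&=(abs(W[...,0]-590)<80)&(abs(W[...,1]-30)<80)
    v,u=np.nonzero(o);print(n,"orange",o.sum(),u.min() if len(u) else 0,u.max() if len(u) else 0,v.min() if len(u) else 0,v.max() if len(u) else 0)
    print(np.round(np.percentile(W[o],[0,5,50,95,100],axis=0),1) if len(u) else 0)
    m=(W[...,2]>165)&(abs(W[...,0]-590)<100)&(abs(W[...,1]-40)<110)
    print("high");q=W[m];print(np.round(q[np.argsort(q[:,1])][::max(1,len(q)//25)]).tolist())
```

```text
plate ((541.6898193359375, 38.40772247314453), (214.7349853515625, 149.79624938964844), 14.423981666564941) [[419.04993   84.20025 ]
 [456.3634   -60.874275]
 [664.3297    -7.384804]
 [627.01624  137.68973 ]]
top orange 18 318 331 194 198
[[604.   24.  180.8]
 [604.5  25.4 181.8]
 [607.4  37.7 183.8]
 [610.3  44.9 185.9]
 [610.3  44.9 186.2]]
high
[[612.0, 14.0, 165.0], [612.0, 20.0, 167.0], [610.0, 22.0, 184.0], [612.0, 26.0, 182.0], [610.0, 27.0, 184.0], [607.0, 29.0, 185.0], [609.0, 32.0, 182.0], [609.0, 34.0, 185.0], [606.0, 35.0, 183.0], [609.0, 38.0, 181.0], [607.0, 40.0, 186.0], [604.0, 42.0, 184.0], [602.0, 43.0, 172.0], [601.0, 45.0, 167.0], [606.0, 48.0, 168.0], [600.0, 50.0, 165.0], [588.0, 96.0, 167.0], [592.0, 97.0, 189.0], [592.0, 99.0, 190.0], [584.0, 99.0, 187.0], [591.0, 101.0, 188.0], [594.0, 102.0, 190.0], [583.0, 103.0, 184.0], [592.0, 104.0, 188.0], [592.0, 105.0, 189.0], [587.0, 107.0, 190.0], [589.0, 109.0, 187.0]]
side orange 48 367 375 226 238
[[602.5  18.9 172.7]
 [603.6  20.3 174.7]
 [607.2  23.5 180.2]
 [611.5  38.2 184.3]
 [612.9  41.8 185.3]]
high
[[613.0, 13.0, 167.0], [609.0, 19.0, 167.0], [611.0, 21.0, 183.0], [611.0, 21.0, 184.0], [613.0, 22.0, 184.0], [613.0, 23.0, 182.0], [613.0, 25.0, 179.0], [606.0, 27.0, 181.0], [605.0, 31.0, 170.0], [604.0, 33.0, 170.0], [604.0, 36.0, 180.0], [604.0, 38.0, 184.0], [602.0, 41.0, 185.0], [606.0, 46.0, 184.0], [591.0, 94.0, 173.0], [591.0, 94.0, 167.0], [589.0, 95.0, 183.0], [592.0, 95.0, 181.0], [590.0, 95.0, 170.0], [595.0, 96.0, 186.0], [587.0, 96.0, 189.0], [586.0, 97.0, 185.0], [584.0, 98.0, 165.0], [584.0, 99.0, 188.0], [583.0, 100.0, 173.0], [583.0, 102.0, 180.0]]
```

View pics/sidec.png

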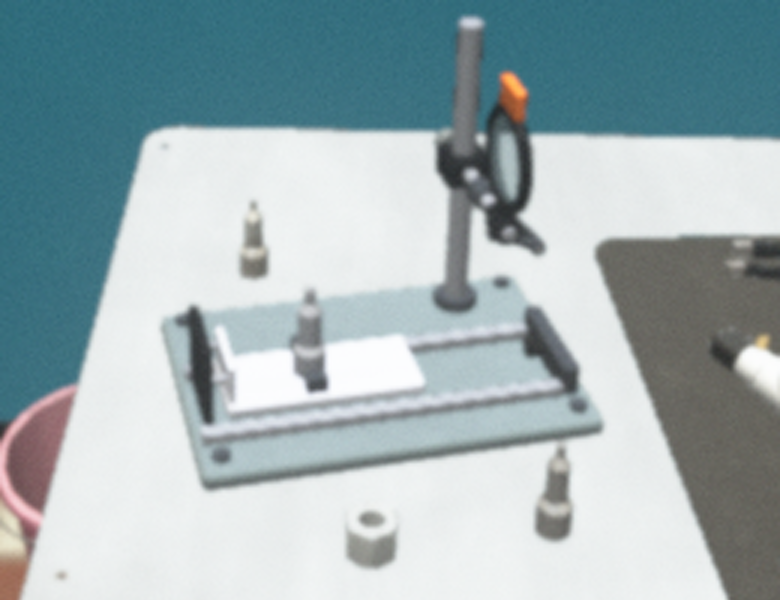

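View pics/topc.png

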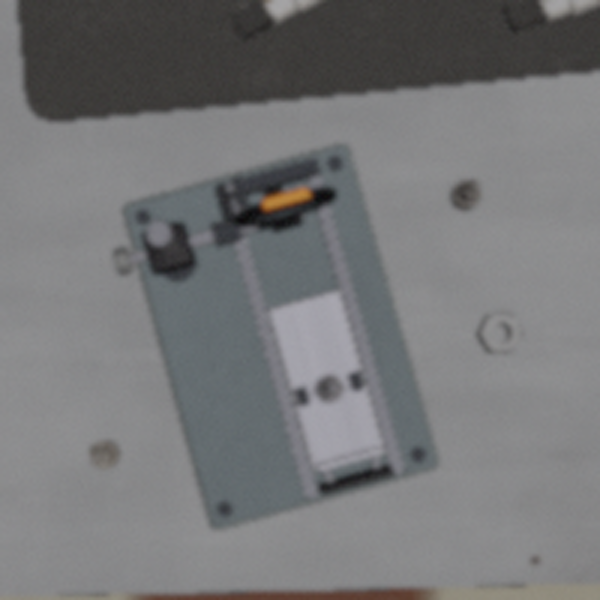

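The side crop shows the stage out at the left with its black pad (about 200,365), the post (470,150) and the orange tab (513,95). The nozzles and nut are clear of the stand on both sides. From the plate fit the yaw is 14.4°, the origin about (559, 22), and the tab top about z 185, which puts the hinge at about 103. I'll start with the stage.

```bash
cat >> h.py <<'E'
a=np.radians(14.42);ex=np.array([np.cos(a),np.sin(a),0]);ey=np.array([-np.sin(a),np.cos(a),0])
O=np.array([541.7,38.4,0])+12.5*ex-20*ey
R=np.c_[ey,ex,[0,0,-1.]]
def P(x,y,tip): return O+x*ex+y*ey+np.array([0,0,tip+186.])   # stand coords of fingertip centre -> TCP
def S():
    p=arm.get_eef_pos()-O;f=np.array(arm.get_wrist_force())
    print("t%.2f"%arm.get_time(),"stand",np.round([p@ex,p@ey,p[2]-186],1),"F",np.round([f@ex,f@ey,f[2]],2))
E
python3 - <<'E'
from h import *
print(O)
arm.move_gripper(0.0,20)
arm.goto(P(-150,0,110),R);S()
arm.servo_line(P(-150,0,32));S()
print(arm.servo_line(P(-127,0,32),vel=40,max_force=5));S()
if arm.get_time()<20:
    print(arm.servo_line(P(-70,0,32),vel=25,max_force=5));S()
E
```

```text
[558.78676309  22.14292378   0.        ]
t4.39 stand [-149.7    0.3  110.2] F [-0.24  0.02 -0.21]
t5.06 stand [-149.6    0.    32.5] F [-0.58 -0.08 -0.38]
False
t5.78 stand [-1.271e+02  1.000e-01  3.180e+01] F [ 0.31 -0.27  1.55]
False
t8.22 stand [-70.   0.  32.] F [-2.18 -0.85  0.44]
```

Run:
```python
from h import *
S();print(arm.servo_line(P(-46,0,32),vel=10,max_force=4.0));S();arm.wait(0.2);S()
s=snapshot("top");W=cloud(s)
for q in("stage","push_face"):
    for r in trace(s,q)[:2]:
        p=W[r["region"]];p=p[~np.isnan(p[:,0])]-O;print(q,r["score"],np.round(np.percentile(p@ex,[3,50,97])))
cv2.imwrite("pics/t1.png",cv2.resize(s["image"][130:330,230:430],None,fx=3,fy=3))
```

```text
t8.22 stand [-70.   0.  32.] F [-2.18 -0.85  0.44]
True
t9.71 stand [-55.1   0.   31.6] F [-5.78 -1.39  3.94]
t9.91 stand [-55.5   0.   31.2] F [-5.2  -0.86  3.54]
stage 0.55 [26. 40. 52.]
push_face 0.74 [-113.   48.   92.]
```

View pics/t1.png

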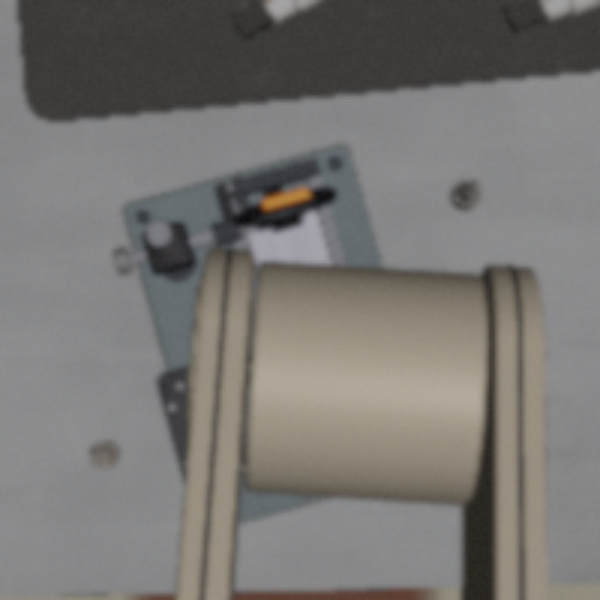

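The view shows the stage's rear edge now under the loupe (about 290,240); the arm hides the pad. I'll push about 2 mm further to check that the force rises along the pad spring, then back off and look.

Run:
```python
from h import *
print(arm.servo_line(P(-53.5,0,31.2),vel=8,max_force=2.5));S()
arm.wait(0.15);S()
arm.servo_line(P(-100,0,32),vel=80);S()
arm.servo_line(P(-100,0,225),vel=200);S()
s=snapshot("side");W=cloud(s)
for q in("stage","nozzle_2","push_face"):
    for r in trace(s,q)[:2]:
        p=W[r["region"]];p=p[~np.isnan(p[:,0])]-O;print(q,round(r["score"],2),np.round(np.percentile(p@ex,[3,50,97])),np.round(np.median(p@ey)))
cv2.imwrite("pics/s1.png",cv2.resize(s["image"][200:400,220:460],None,fx=3,fy=3))
```

```text
False
t10.47 stand [-53.7   0.   31. ] F [-5.82  0.56  4.19]
t10.62 stand [-53.7   0.   31.1] F [-6.61  0.25  4.24]
t11.35 stand [-99.5  -0.1  32.4] F [ 0.39 -0.64  1.37]
t12.47 stand [-1.003e+02  1.000e-01  2.235e+02] F [0.07 0.33 0.24]
stage 0.97 [-51.   3.  62.] -9.0
nozzle_2 0.79 [33. 40. 47.] -124.0
nozzle_2 0.68 [-63. -56. -43.] 141.0
push_face 0.78 [-51. -50. -45.] -11.0
```

View pics/s1.png

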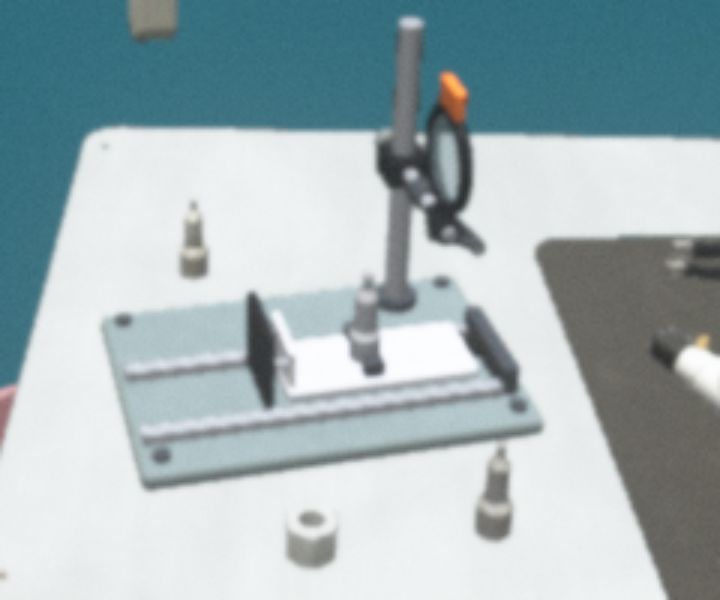

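The push face reads −50 and the stage rear abuts the end stop (about 480,345), and the force rose along the pad spring, so the stage is home. Next I'll feel the tab top from above.

Run:
```python
from h import *
arm.servo_line(P(50,0,225),vel=200)
arm.servo_line(P(50,0,193),vel=80);arm.wait(0.2);S()
print(arm.servo_line(P(50,0,178),vel=10,max_force=1.8));S()
arm.servo_line(P(50,0,200),vel=80);S()
```

```text
t14.32 stand [ 5.020e+01 -1.000e-01  1.937e+02] F [0.4  0.03 0.23]
True
t15.26 stand [ 50.   -0.  183.3] F [ 1.21 -0.62  1.85]
t15.62 stand [ 50.2  -0.  201. ] F [ 0.17 -0.41  0.04]
```

```bash
cat >> h.py <<'E'
H=103.2;r=77
def C(th): return P(50-r*np.sin(th)+3*np.cos(th)+7.5,0,H+r*np.cos(th)+3*np.sin(th))
E
python3 - <<'E'
from h import *
arm.servo_line(P(82,0,200),vel=100)
arm.servo_line(P(82,0,180.2),vel=60);arm.servo_line(P(66,0,180.2),vel=30);arm.wait(.2);S()
print(arm.servo_line(P(56,0,180.2),vel=6,max_force=5));S()
E
```

```text
t17.46 stand [ 66.1  -0.  180.2] F [ 0.07 -0.55  0.1 ]
True
t18.29 stand [ 62.5   0.  180. ] F [ 2.48 -0.16 -0.17]
```

Run:
```python
from h import *
S();d=1.5*ex
for th,g in((.06,6.3),(.25,5),(.5,5),(.72,5),(.9,5)):
    hit=arm.servo_line(C(th)+d,vel=15,max_force=g);print(th,hit);S()
    if hit: break
```

```text
t18.29 stand [ 62.5   0.  180. ] F [ 2.48 -0.16 -0.17]
0.06 False
t18.77 stand [ 57.9  -0.  180.4] F [ 6.87 -0.06 -2.59]
0.25 False
t19.90 stand [ 4.340e+01 -1.000e-01  1.788e+02] F [ 5.67 -0.66 -1.25]
0.5 False
t21.33 stand [ 2.470e+01 -1.000e-01  1.721e+02] F [ 4.1  -1.14  1.73]
0.72 False
t22.61 stand [1.05e+01 1.00e-01 1.63e+02] F [ 1.03 -0.11 -0.55]
0.9 False
t23.68 stand [  0.6   0.  153.5] F [-0.08  0.14 -0.83]
```

The force has dropped to zero, so it has snapped over. I'll retreat upward and look.

Run:
```python
from h import *
arm.servo_line(P(15,0,235),vel=120);arm.servo_line(P(-150,0,260),vel=200);S()
s=snapshot("side");W=cloud(s)
for q in("stage","loupe","nozzle_2","union_nut_1","push_face"):
    for t in trace(s,q)[:2]:
        p=W[t["region"]];p=p[~np.isnan(p[:,0])];print(q,round(t["score"],2),np.round(np.median(p,0)),"stand x,z",np.round(np.percentile((p-O)@ex,[3,50,97])),np.round(np.percentile(p[:,2],[3,50,97])))
cv2.imwrite("pics/s2.png",cv2.resize(s["image"][200:400,220:460],None,fx=3,fy=3))
```

```text
t25.51 stand [-149.7   -0.   259.6] F [-0.66 -0.32 -0.04]
stage 0.74 [563.  15.  27.] stand x,z [-51.   3.  61.] [12. 27. 64.]
loupe 0.86 [570.  24. 104.] stand x,z [-28.  12.  63.] [ -0. 104. 109.]
nozzle_2 0.84 [628. -88.  18.] stand x,z [33. 39. 48.] [-0. 18. 47.]
nozzle_2 0.48 [470. 144.  20.] stand x,z [-63. -56. -49.] [ 2. 20. 45.]
union_nut_1 0.79 [ 539. -109.   15.] stand x,z [-62. -50. -40.] [ 1. 15. 20.]
push_face 0.59 [514.  -1.  42.] stand x,z [-51. -50. -37.] [12. 42. 63.]
```

View pics/s2.png

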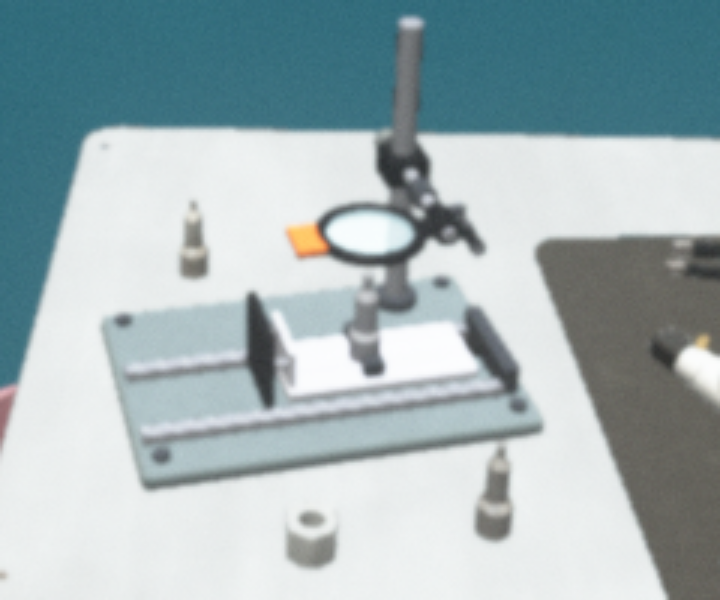

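The loupe lies level at z 104 over the nozzle (ring at about 370,232, tab at about 307,240). The stage is still against the stop, and nothing beside the stand has moved. Handing in.

```bash
python3 -c "
from h import *
arm.finish_job()"
```

```text
the job is handed in; nothing more can be done
```

I've handed the job in: the stage is home and the loupe has sprung down over the clamped nozzle. The hand-in gives no verdict, so this rests on my own checks.

- **Stage:** I pushed it with closed fingers until the force rose against the end stop. The wrist force there read about 6.6 N along the push and 4.2 N upward, roughly 7.9 N in total. Afterwards the push face measured −50 ± 2 mm in the stand frame, where home should be, and the picture shows the stage against the stop.
- **Loupe:** I touched the tab top from above and got about 185 mm, which puts the hinge at about 103 mm. I then tipped the tab forward from behind. The highest force reading was about 7.3 N, falling to zero at the snap. The fingers did not follow the loupe down after that.
- **Last check (about 25.5 s):** The loupe lies level at about 104 mm over the nozzle. The two loose nozzles and the nut are within about 1 mm of where they started. The arm is clear of everything.

**Small disagreements:**
- The tab's rear face was about 2 mm further back than the vision estimate, so I corrected for it before pushing.
- I read the forces only between moves, so a short peak above these readings could have gone unseen.

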